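# Close up the two-bay drive enclosure

## Robot

A 6-joint arm with a two-finger parallel gripper is mounted at the origin on the work surface. World frame = base frame: x ahead of the robot, y to its left, z up, the work surface at z = 0. Lengths are in m, angles in rad, forces in N, time in s.
With the tool pointing down it reaches from about 0.35 to 0.775 m from the base axis. Payload 5.5 kg.
Tool frame: the origin (TCP) lies midway between the tips of the shut fingers; the grasp point (between the pads) lies grip_point_offset behind it (grip_point_offset is the distance from the TCP to the grasp point, in m); z points along the fingers, y is the direction in which the jaws open and shut (so a half turn about z gives the same grasp; the last joint's range is limited). The gripper opens to 85 mm and grips with 20 to 120 N. Pads are 22 mm wide; open, the fingers measure 114 mm over their backs; the gripper's body (76 mm by 85 mm) begins 54 mm behind the grasp point. The pads swing forward as they close: fully open they stand 13 mm farther back than shut.
Start: joints at [-1.296, 0.313, 0.046, 1.304, 0, 1.431], TCP at [0.232, -0.526, 0.231] pointing down, gripper open.
Joint ranges: [-2.76, 2.76], [-0.86, 1.69], [-1.03, 1.26], [-2.2, 2.34], [-1.47, 1.5], [-3.14, 3.14]. Speed limits (rad/s): [2.57, 2.57, 3.14, 3.14, 3.14, 3.14].

## Interface

Orientations are given as a unit quaternion [w, x, y, z].
In Python, from workcell import * gives the robot as it stands.
- The arm moves only by the tool send_rows, never from a script. Its argument "series" is one flat list of numbers, 7 for each row, row after row: the shift along the tool's x, y, z in cm, then the turn, a rotation vector about the tool's x, y, z in degrees, then the opening, from 0 (shut) to 1 (fully open). A call has 1 to 10 rows; each row is the pose to reach, as a shift and turn from the pose commanded when the call began, along the tool's axes at that moment; what a row does not reach only later rows make up. A row lasts 1/12 s, in which the tool goes at most 41.7 mm and 7.16 degrees, less where a joint would pass 70% of its speed; a pose out of reach is approached as far as the arm can. A call with a gripper value outside its range is refused whole. The fingers move at their own pace and stop on an object; "newtons" is the grip in N (left out, the last holds). Time passes only in rows, so rows that repeat a pose let the fingers close. It gives the time, the measured TCP pose, the force and the opening at its end, in the units of the state.
- get_state(): the state, without advancing time (a new reading comes with each control period).
- read_camera(name): name is "scene" or "top" or "wrist"; returns the picture (480x640x3 uint8, blue, green, red); there is no depth.
- camera_info(name): a dict with "K" (3x3 intrinsics, pixels), "xyz" and "attitude" of the camera in the world. Camera axes: x right, y down, z forward; pixel columns grow to the right and rows downward; lengths in m; the calibration is good to about 2 mm. The wrist camera is an equidistant fisheye: a pixel r from the principal point sees the ray r / f radians off the axis. A picture is of the moment at which its call begins: read the wrist's pose just before it. camera_info takes no time and is no camera call; for the wrist camera it gives the pose at the moment of the call.
- hand_in(): hands the job in, once; it reports no verdict.
Trained networks look in the newest picture that a camera, given by its name, has taken for a name from the list of things; names that differ only in an ending like _2 or _b are one class to them, and where a whole thing is asked for, a point or a joint stands for the part that bears it (a point fixed in the world has none). Each returns a list of dicts, best first, with "p" (0 to 1); they miss things now and then, are a little off and sometimes report something else, mostly with a low value. They report only what shows in the picture. A call takes as long as a camera call.
- silhouettes(camera, label): "pixels" (480x640 bool, what is visible of it) and "box" ([left, top, width, height] in pixels, round what is visible of it).
The state is a dict: "clock": time; "joint_pos": joint angles; "qvel": joint speeds; "tau": joint torques, N m; "tcp_pos": TCP position; "orientation": TCP orientation; "wrist_force": force on the tool from outside, world axes, zero at the start; "ft_torque": the same for the moment, N m; "finger_gap": finger opening in m.
Only numpy, scipy, OpenCV 4.12 (cv2) and the standard library are available. Lean on these libraries where they do the work, as an engineer would, in place of code of your own. Each camera call takes 0.05 s, during which the arm holds its last target. There are 200 camera calls.

## Task

On the repair bench, push both drive sleds of the small grey enclosure fully home with the fingertips, and then push its front door shut. Only push: do not pinch, lift or pull out the sleds or pinch the door, and leave the tools and other things on the bench where they are.

Things in the scene. Friction and masses are not known exactly. Their poses are not given: they have to be found in the camera images.
- enclosure: fixed grey metal drive enclosure, 150 deep (x), 200 wide (y), 52 high. Origin: centre of its underside, at table height; own x points from open front to back, y to its left seen from the robot, z up. Front face at own x = -75. Two bays, 75 wide, centred at own y = +41 and -41, floor 6 and ceiling 35 above the table, hold one sled each; above them the front face goes on up to 52.
- sled_left_front (a point): centre of the left sled's front face (72 wide, 6 to 32 above the table; this point at 19). Axes as the enclosure's. Starts 25 to 55 out. Fully home it meets a stop at the bay's end, with this point at the enclosure's own x = -79: 4 proud of the enclosure's front face. A few newtons push it; it stays where it is left.
- sled_right_front (a point): the same point of the right drive sled (identical, in the bay at own y = -41).
- door (a joint): angle of the enclosure's front door, rad: 0 shut, growing as it swings out towards the robot; starts at 1.35 to 1.8, stops at 0 and 1.9. Upright hinge at the enclosure's left side, no latch, no spring: slight friction (0.03 N m) keeps it where it is left.
- door_hinge (a point): point on the door's hinge line, 28 above the table, at own x = -89, y = +97 of the enclosure. The door: a black upright panel, 192 wide from hinge line to free edge, 5 thick (2.5 either side of the hinge line), 4 to 52 above the table, with a 9 rim inside along top and free edges. Axes: y from free edge to hinge, x into the enclosure when shut; outer face on the -x side.
- door_edge (a point): the middle of the door's free edge, 192 from the hinge line, 28 above the table.
- bare_drive: a bare metal drive, 100 x 70 x 15, lying flat to the right of the enclosure; not part of the job; origin under its centre
- screw_pot: a small lidded plastic jar, 44 across, 40 high, left of the enclosure; origin under its centre
- screwdriver: a blue-handled screwdriver, 160 long, lying in front and to the right of the enclosure; origin under its centre
- bit_case: a flat black case of driver bits, 155 x 95 x 24, far left; origin under its centre
- mouse: a black computer mouse, 105 x 58 x 31, on a thin grey pad far right; origin under its centre
- cutters: red-handled side cutters, about 165 long, 14 high, far right; origin under the joint region
- mug: a white mug, 80 across, 90 high, far left; origin under its centre
- sled_left: the left drive sled, a loose black tray with grey front and a metal drive in it, 125 long, 72 wide, 26 high, 0.15 to 0.31 kg, sliding in its bay along the enclosure's x with 1.5 play each side; origin under its centre, 62.5 behind its front face and 13 below the front point; axes as the enclosure's
- sled_right: the right drive sled, a loose black tray with grey front and a metal drive in it, 125 long, 72 wide, 26 high, 0.15 to 0.31 kg, sliding in its bay along the enclosure's x with 1.5 play each side; origin under its centre, 62.5 behind its front face and 13 below the front point; axes as the enclosure's

How it is judged:
By the outcome, as a careful person would: the job done as asked, in the order asked, and still so for the second after the job is handed in, with the robot touching nothing.
It also fails if it takes over 58 s, if anything falls off the work surface, if the arm or the gripper's body presses on something with over 40 N, if the wrist force passes 120 N, or if a joint passes its speed limit or range.

## Working session

There is one attempt and no reset: what is moved stays moved. The work goes in short steps, Python scripts to look and compute and a tool call to move; the robot and the scene stay as the last step left them, time stands still between calls to the robot, and variables do not carry over. Pictures are saved under pics/ and viewed, about 8 in all and at most 12, crops included, and the job is handed in when it is done.

Besides the shell and the picture viewer there is one more tool, called after "Call:" as a command line: name --argument value ..., lists and objects as JSON in quotes. send_rows: Moves the arm, as the interface text tells. Its arguments: {"type":"object","properties":{"series":{"type":"array"},"newtons":{"type":"number"}},"required":["series"]}

```bash
mkdir -p pics; python3 - <<'E'
from workcell import *
import cv2,numpy as np
s=get_state();print(s)
for c in("scene","top"):
    i=camera_info(c);print(c,i)
    im=read_camera(c);cv2.imwrite(f"pics/{c}0.png",im)
    for l in("enclosure","sled_left","sled_right","door","screwdriver","bare_drive","screw_pot"):
        r=silhouettes(c,l)
        print(c,l,[(round(q["p"],2),q["box"]) for q in r[:3]])
E
```

```text
{'clock': 0.0, 'joint_pos': array([-1.29561109e+00,  3.14016226e-01,  4.49567874e-02,  1.30361945e+00,
        2.57427128e-05,  1.43124789e+00]), 'qvel': array([-2.52287668e-04, -2.44397437e-03, -9.94098782e-04, -1.29177130e-04,
        4.91298705e-05,  1.53673525e-03]), 'tau': array([ 1.95692010e-03, -4.80624068e+01,  2.98535156e+01,  1.92239229e-02,
       -1.14372951e-04,  2.18356951e-05]), 'tcp_pos': array([ 0.23157427, -0.52572793,  0.23039082]), 'orientation': array([-9.39989249e-04,  9.78576001e-01,  2.05883763e-01, -5.09454743e-05]), 'wrist_force': array([0.14402834, 0.14149554, 0.11436326]), 'ft_torque': array([ 0.09117637,  0.01387155, -0.05175373]), 'finger_gap': 0.08517137963496485}
scene {'K': array([[611.42810245,   0.        , 327.58380168],
       [  0.        , 611.42810245, 234.05719386],
       [  0.        ,   0.        ,   1.        ]]), 'xyz': array([ 1.22840429, -0.60443576,  1.31850001]), 'attitude': array([-0.28613859,  0.87867559,  0.36039768, -0.12715118])}
scene enclosure [(0.97, [258.2, 208.8, 119.1, 126.7])]
scene sled_left [(0.8, [296.3, 243.0, 19.4, 28
[... 395 characters left out ...]
[551.96396951,   0.        , 319.48151486],
       [  0.        , 551.96396951, 239.65538599],
       [  0.        ,   0.        ,   1.        ]]), 'xyz': array([0.47550488, 0.01288716, 1.3682338 ]), 'attitude': array([ 0.02410783, -0.69604276,  0.71697453, -0.02984642])}
top enclosure [(0.65, [292.0, 164.8, 91.7, 163.7]), (0.2, [264.7, 222.7, 16.1, 15.4])]
top sled_left [(0.82, [317.5, 236.9, 31.4, 23.8])]
top sled_right [(0.73, [348.8, 227.5, 31.2, 25.5])]
top door [(0.86, [304.1, 250.5, 33.9, 79.7]), (0.65, [262.4, 218.6, 20.1, 20.3])]
top screwdriver [(0.56, [439.6, 266.5, 11.3, 62.0])]
top bare_drive [(0.68, [387.7, 181.6, 44.3, 47.7])]
top screw_pot [(0.79, [264.1, 220.2, 20.4, 18.9])]
```

```bash
python3 - <<'E'
import cv2
a=cv2.imread("pics/top0.png")[150:350,240:480];cv2.imwrite("pics/tc.png",cv2.resize(a,(720,600),interpolation=cv2.INTER_CUBIC))
a=cv2.imread("pics/scene0.png")[190:360,160:390];cv2.imwrite("pics/sc.png",cv2.resize(a,(805-5,591),interpolation=cv2.INTER_CUBIC))
E
```

```text
(no output)
```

View pics/tc.png

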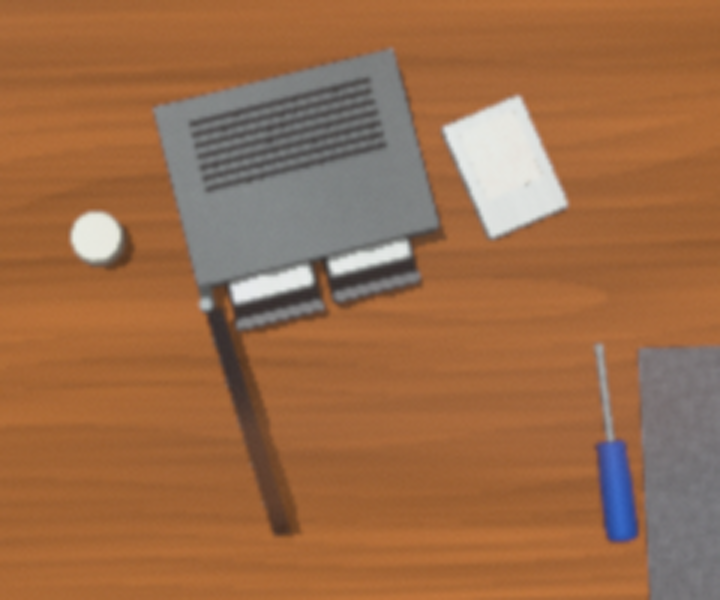

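View pics/sc.png

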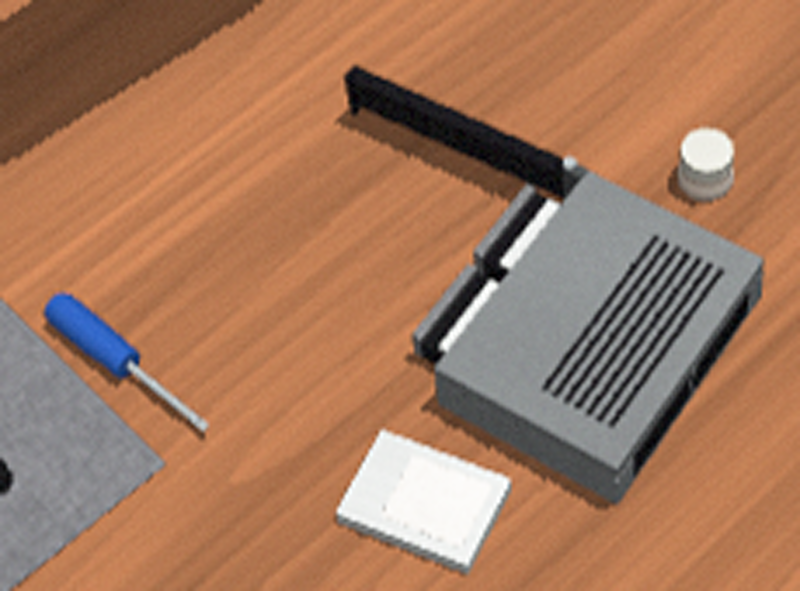

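Top crop (3x, offset 240,150): enclosure top corners at (156,107), (392,48), (441,236), (203,287); sled fronts at (238,330)-(326,313) and (338,304)-(421,284); door from (207,303) to the free edge (284,533). The scene view agrees.

```bash
cat > h.py <<'E'
import numpy as np,cv2
from scipy.spatial.transform import Rotation as R
from scipy.optimize import least_squares
def rot(q): return R.from_quat(np.r_[q[1:],q[0]])
def unproj(i,uv,z):
    d=rot(i["attitude"]).apply(np.linalg.inv(i["K"])@[uv[0],uv[1],1]); return i["xyz"]+d*(z-i["xyz"][2])/d[2]
def enc(p,xyz):  # own->world, p=(x,y,yaw)
    return np.r_[p[0],p[1],0]+R.from_euler('z',p[2]).apply(xyz)
def own(p,w): return R.from_euler('z',-p[2]).apply(np.asarray(w)-np.r_[p[0],p[1],0])
E
python3 - <<'E'
from workcell import *
from h import *
t=camera_info("top");s=camera_info("scene")
T=lambda u,v,z:unproj(t,(240+u/3,150+v/3),z)
S=lambda u,v,z:unproj(s,(160+u*230/800,190+v*170/591),z)
C=np.array([[75,100,52],[75,-100,52],[-75,-100,52],[-75,100,52]])/1e3
def fit(P): return least_squares(lambda p:(enc(p,C)-P)[:,:2].ravel(),[.55,0,0])
A=np.array([T(156,107,.052),T(392,48,.052),T(441,236,.052),T(203,287,.052)])
B=np.array([S(764,262,.052),S(622,468,.052),S(437,374,.052),S(585,172,.052)])
for n,P in(("top",A),("scene",B)):
    f=fit(P);print(n,f.x,np.round(1e3*f.fun))
p=fit((A+B)/2).x;print(p);np.save("p.npy",p)
for n,q in(("L",[T(238,330,.032),T(326,313,.032)]),("R",[T(338,304,.032),T(421,284,.032)]),("Ls",[S(477,250,.032),S(525,187,.032)]),("Rs",[S(415,345,.032),S(470,270,.032)]),("hinge/edge",[T(207,303,.052),T(284,533,.052),S(353,70,.052)])):
    print(n,np.round(own(p,q)*1e3).tolist(),np.round(q,3).tolist())
for l in("screwdriver","bare_drive"): pass
print("screwdriver",T(600,345,.01),T(622,540,.02),"pot",T(97,237,.04))
E
```

```text
top [ 0.65481775 -0.04948829  0.20815346] [-1.  1. -2. -3.  4. -1. -2.  4.]
scene [ 0.66119126 -0.04675885  0.23536146] [-1.  3.  3. -3. -1. -1.  0.  1.]
[ 0.65800451 -0.04812357  0.22170318]
L [[-116.0, 78.0, 32.0], [-120.0, 5.0, 32.0]] [[0.528, 0.002, 0.032], [0.54, -0.069, 0.032]]
R [[-115.0, -6.0, 32.0], [-116.0, -75.0, 32.0]] [[0.547, -0.079, 0.032], [0.561, -0.147, 0.032]]
Ls [[-111.0, 10.0, 32.0], [-112.0, 76.0, 32.0]] [[0.547, -0.062, 0.032], [0.532, 0.001, 0.032]]
Rs [[-103.0, -80.0, 32.0], [-106.0, -7.0, 32.0]] [[0.575, -0.149, 0.032], [0.556, -0.078, 0.032]]
hinge/edge [[-89.0, 97.0, 52.0], [-280.0, 83.0, 52.0], [-276.0, 88.0, 52.0]] [[0.55, 0.027, 0.052], [0.366, -0.029, 0.052], [0.37, -0.023, 0.052]]
screwdriver [ 0.5079017  -0.29455435  0.01      ] [ 0.34985623 -0.3027492   0.02      ] pot [0.60605237 0.11365439 0.04      ]
```

```bash
cat >> h.py <<'E'
def goal(st,p,o,z,yaw=None):  # own xy mm, z mm -> tool shift cm, turn deg ; yaw own (deg)
    w=enc(p,np.r_[o[0],o[1],z]/1e3); r=rot(st["orientation"])
    y=p[2]+np.deg2rad(yaw or 0); q=R.from_euler('z',y)*R.from_euler('x',np.pi)
    return np.round(r.inv().apply(w-st["tcp_pos"])*100,2),np.round(np.rad2deg((r.inv()*q).as_rotvec()),2)
E
python3 - <<'E'
from workcell import *
from h import *
p=np.load("p.npy");print(goal(get_state(),p,(-165,-41),120))
E
```

```text
(array([ 41.3 , -25.73,  11.13]), array([1.000e-02, 0.000e+00, 1.106e+01]))
```

Call:
send_rows --series '[2.5,-1.5,0.5,0,0,1,0,6,-4,1.5,0,0,3,0,10,-6.2,2.5,0,0,5,0,13,-8,3.5,0,0,7,0,16.5,-10.2,4.5,0,0,9,0,20,-12.4,5.5,0,0,11,0,23.5,-14.6,6.4,0,0,11,0,27,-16.8,7.3,0,0,11,0,30,-18.7,8.1,0,0,11,0,33,-20.5,8.9,0,0,11,0]' --newtons 30

```text
clock: 1.63
tcp_pos: [0.452, -0.2033, 0.142]
orientation: [0.0, 0.994, 0.112, 0.0]
wrist_force: [0.7, -0.8, -0.3]
finger_gap: -0.0003
```

```bash
python3 - <<'E'
from workcell import *
from h import *
p=np.load("p.npy");print(goal(get_state(),p,(-165,-41),120))
E
```

```text
(array([ 7.02, -6.5 ,  2.21]), array([ 0.01, -0.02,  0.11]))
```

Call:
send_rows --series '[2.5,-2.2,0.8,0,0,0,0,5,-4.5,1.6,0,0,0,0,7,-6.5,2.2,0,0,0,0,7,-6.5,2.2,0,0,0,0]'

```text
clock: 1.97
tcp_pos: [0.5065, -0.1227, 0.1191]
orientation: [-0.001, 0.993, 0.114, -0.0]
wrist_force: [-0.7, -0.4, -0.1]
finger_gap: -0.0002
```

```bash
python3 - <<'E'
from workcell import *
from h import *
p=np.load("p.npy");s=get_state();print(own(p,s["tcp_pos"])*1e3);print(goal(s,p,(-165,-41),18))
i=camera_info("wrist");print(i)
im=read_camera("wrist");cv2.imwrite("pics/w1.png",im)
E
```

```text
[-164.22484192  -39.38588905  119.11738732]
(array([-0.08,  0.18, 10.11]), array([-0.11, -0.  ,  0.38]))
{'K': array([[371.64829954,   0.        , 321.37148043],
       [  0.        , 371.64829954, 236.1815615 ],
       [  0.        ,   0.        ,   1.        ]]), 'xyz': array([ 0.5751449 , -0.10609057,  0.26247615]), 'attitude': array([ 0.10948639,  0.77580351, -0.61505664, -0.08858315])}
```

View pics/w1.png

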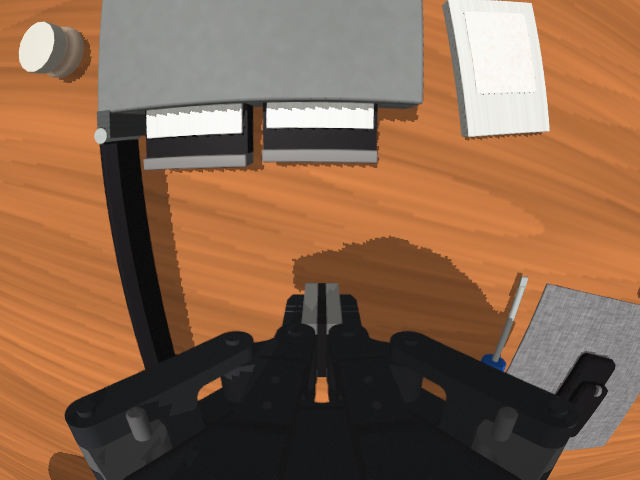

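Wrist view: enclosure top front edge about (99,110)–(422,104); left sled front's outer top edge about (145,160)-(252,155), right (263,151)-(378,151); door clear of the finger, fingers shut at (322,285).

```bash
cat >> h.py <<'E'
def fish(i,uv,z):
    K=i["K"];d=np.r_[uv[0]-K[0,2],uv[1]-K[1,2]];r=np.hypot(*d);a=r/K[0,0]
    v=rot(i["attitude"]).apply(np.r_[d/r*np.sin(a),np.cos(a)]); return i["xyz"]+v*(z-i["xyz"][2])/v[2]
E
python3 - <<'E'
from workcell import *
from h import *
p=np.load("p.npy");i=camera_info("wrist")
a=fish(i,(98,110),.052);b=fish(i,(422,104),.052)
print(own(p,[a,b])*1e3,np.arctan2(*(a-b)[[1,0]])-np.pi/2, np.linalg.norm(a-b))
for q,z in (((145,160),.032),((252,155),.032),((263,151),.032),((378,151),.032),((145,168),.006),((378,163),.006)): print(q,own(p,fish(i,q,z))*1e3)
print(own(p,fish(i,(322,285),.119))*1e3)
E
```

```text
[[-74.04191884 102.05363433  52.        ]
 [-77.21164834 -96.71050489  52.        ]] 0.2057573404806956 0.19878941175013196
(145, 160) [-109.84042023   78.32551821   32.        ]
(252, 155) [-109.47244001    3.8057024    32.        ]
(263, 151) [-107.08172758   -3.22447315   32.        ]
(378, 151) [-106.59114203  -74.69194953   32.        ]
(145, 168) [-117.55886424   92.04351338    6.        ]
(378, 163) [-116.32404664  -78.86346738    6.        ]
[-158.0652964   -40.28153241  119.        ]
```

```bash
python3 - <<'E'
from workcell import *
from h import *
p=np.load("p.npy");m=enc(p,np.r_[-75.6,2.2,0]/1e3);y=.212
p=np.r_[m[:2]+.075*np.r_[np.cos(y),np.sin(y)],y];np.save("p.npy",p);print(p)
s=get_state();print(own(p,s["tcp_pos"])*1e3);print(goal(s,p,(-160,-41),18))
E
```

```text
[ 0.65709201 -0.04682005  0.212     ]
[-164.44432315  -44.05319708  119.59661106]
(array([ 0.46, -0.29, 10.16]), array([-0.04,  0.05,  0.88]))
```

Call:
send_rows --series '[0.2,-0.2,2.5,0,0,0.9,0,0.4,-0.3,5.5,0,0,0.9,0,0.5,-0.3,8.5,0,0,0.9,0,0.5,-0.3,10,0,0,0.9,0,1.5,-0.3,10,0,0,0.9,0,2.5,-0.3,10,0,0,0.9,0,3.5,-0.3,10,0,0,0.9,0,4.3,-0.3,10,0,0,0.9,0,5,-0.3,10,0,0,0.9,0,5.5,-0.3,10,0,0,0.9,0]'

```text
clock: 2.85
tcp_pos: [0.5594, -0.1119, 0.0215]
orientation: [0.001, 0.995, 0.104, 0.001]
wrist_force: [-2.9, -0.2, 2.4]
finger_gap: 0.0003
```

```bash
cat > st.py <<'E'
from workcell import *
from h import *
import sys
p=np.load("p.npy");s=get_state();print(s["clock"],own(p,s["tcp_pos"])*1e3,R.from_euler('z',-p[2]).apply(s["wrist_force"]))
if len(sys.argv)>1: a=list(map(float,sys.argv[1:]));print(goal(s,p,a[:2],a[2],a[3] if len(a)>3 else 0))
E
python3 st.py -90 -41 18
```

```text
2.85 [-109.19161821  -43.09390303   21.46882216] [-2.88546491  0.44147524  2.40444656]
(array([ 1.92, -0.22,  0.35]), array([ 0.08, -0.05, -0.26]))
```

Contact at ~3 N; pushing on slowly.

Call:
send_rows --series '[0.4,0,0,0,0,0,0,0.8,0,0,0,0,0,0,1.1,0,0,0,0,0,0,1.4,0,0,0,0,0,0,1.5,0,0,0,0,0,0]'

```text
clock: 3.27
tcp_pos: [0.5731, -0.1085, 0.0203]
orientation: [0.0, 0.995, 0.103, 0.0]
wrist_force: [-3.1, -0.5, 2.5]
finger_gap: 0.0001
```

```bash
python3 st.py -90 -41 18
```

```text
3.2667 [-95.14118733 -42.66044874  20.27986716] [-3.10980862  0.19016606  2.50073358]
(array([ 0.51, -0.17,  0.23]), array([ 0.  , -0.01, -0.27]))
```

Call:
send_rows --series '[0.2,0,0,0,0,0,0,0.4,0,0,0,0,0,0,0.5,0,0,0,0,0,0,0.6,0,0,0,0,0,0]'

```text
clock: 3.6
tcp_pos: [0.5785, -0.1075, 0.0202]
orientation: [0.0, 0.995, 0.103, -0.0]
wrist_force: [-5.2, -1.6, 3.3]
finger_gap: 0.0
```

```bash
python3 st.py -90 -41 18
```

```text
3.6 [-89.60468775 -42.75212222  20.19887243] [-5.371329   -0.45699985  3.27891224]
(array([-0.04, -0.18,  0.22]), array([ 0.01,  0.02, -0.28]))
```

Call:
send_rows --series '[0.1,0,0,0,0,0,0,0.2,0,0,0,0,0,0,0.3,0,0,0,0,0,0,0.3,0,0,0,0,0,0]'

```text
clock: 3.93
tcp_pos: [0.5785, -0.1074, 0.0202]
orientation: [0.0, 0.995, 0.103, -0.003]
wrist_force: [-11.1, -3.3, 8.1]
finger_gap: -0.0
```

```bash
python3 st.py -90 -41 18
```

```text
3.9333 [-89.59264597 -42.6736895   20.17084942] [-11.57208456  -0.88899443   8.14637115]
(array([-0.04, -0.17,  0.22]), array([ 0.02,  0.34, -0.34]))
```

Call:
send_rows --series '[-2,0,0,0,0,0,0,-4.5,0,0,0,0,0,0,-6.3,-0.5,0,0,0,0,0,-6.3,-3,0,0,0,0,0,-6.3,-6,0,0,0,0,0,-6,-8.1,0,0,0,0,0,-5,-8.1,0,0,0,0,0,-4,-8.1,0,0,0,0,0,-3,-8.1,0,0,0,0,0,-2.2,-8.1,0,0,0,0,0]'

```text
clock: 4.77
tcp_pos: [0.5446, -0.0325, 0.0204]
orientation: [0.0, 0.995, 0.103, -0.0]
wrist_force: [-4.3, 0.4, 4.3]
finger_gap: 0.0003
```

```bash
python3 st.py -90 39 19
```

```text
4.7667 [-106.95035891   37.61791445   20.36631716] [-4.11883206  1.27686989  4.25455049]
(array([ 1.69, -0.15,  0.14]), array([ 0.02,  0.01, -0.31]))
```

Call:
send_rows --series '[0.3,0,0,0,0,0,0,0.6,0,0,0,0,0,0,0.9,0,0,0,0,0,0,1.2,0,0,0,0,0,0,1.5,0,0,0,0,0,0,1.7,0,0,0,0,0,0,1.8,0,0,0,0,0,0]'

```text
clock: 5.35
tcp_pos: [0.5611, -0.0285, 0.0201]
orientation: [0.0, 0.995, 0.103, -0.0]
wrist_force: [-3.2, -1.4, 1.1]
finger_gap: 0.0
```

```bash
python3 st.py -90 39 19
```

```text
5.35 [-90.03151098  38.11029071  20.13174437] [-3.42061166 -0.71764717  1.14297124]
(array([ 0.  , -0.09,  0.11]), array([ 0.02,  0.02, -0.29]))
```

Call:
send_rows --series '[0.1,0,0,0,0,0,0,0.2,0,0,0,0,0,0,0.3,0,0,0,0,0,0,0.4,0,0,0,0,0,0,0.4,0,0,0,0,0,0]'

```text
clock: 5.77
tcp_pos: [0.5611, -0.0284, 0.0201]
orientation: [0.001, 0.995, 0.103, -0.004]
wrist_force: [-12.1, -3.7, 8.6]
finger_gap: 0.0001
```

```bash
python3 st.py -90 39 19
```

```text
5.7667 [-89.98918922  38.16733035  20.11729709] [-12.56920563  -1.09372624   8.63919417]
(array([-0.  , -0.08,  0.11]), array([ 0.06,  0.41, -0.34]))
```

Call:
send_rows --series '[-1.5,0,0,0,0,0,0,-4,0,0,0,0,0,0,-5.5,0,-2,0,0,0,0,-7,0,-5,0,0,0,0,-8,0,-8,0,0,0,0,-8.5,0,-10.5,0,0,0,0,-8.5,0,-10.5,0,0,0,0]'

```text
clock: 6.35
tcp_pos: [0.4847, -0.0459, 0.1309]
orientation: [0.002, 0.995, 0.103, 0.005]
wrist_force: [1.7, -0.0, 0.1]
finger_gap: 0.0003
```

```bash
python3 st.py -232 127 125; python3 - <<'E'
from workcell import *
import cv2
cv2.imwrite("pics/w2.png",read_camera("wrist"))
E
```

```text
6.35 [-168.36107047   37.13060635  130.87833191] [ 1.62354092 -0.36753235  0.14979625]
(array([-6.42, -8.96,  0.49]), array([ 0.25, -0.53, -0.3 ]))
```

View pics/w2.png

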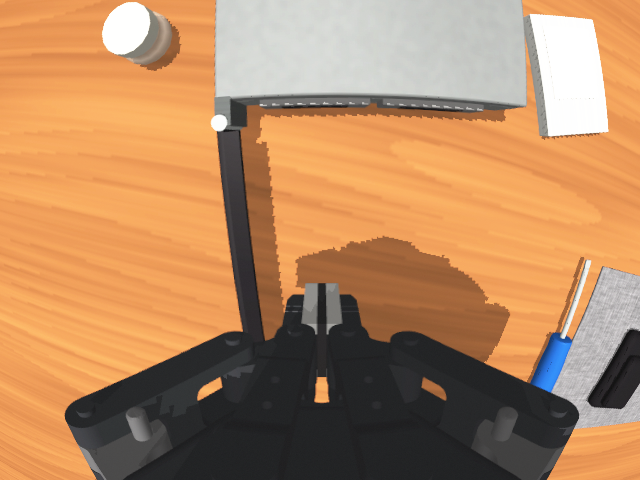

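Both sled fronts sit just under the enclosure's front edge (260-368 and 385-484, row ~104), equally deep; the door is still at (220,125)-(255,335). Now over the door to its outer side.

Call:
send_rows --series '[-2,-3,0,0,0,0,0,-4,-6,0,0,0,0,0,-6,-8.8,0,0,0,0,0,-6.3,-9,2,0,0,0,0,-6.3,-9,5,0,0,0,0,-6.3,-9,8,0,0,0,0,-6.3,-9,10.5,0,0,0,0,-6.3,-9,10.5,0,0,0,0]'

```text
clock: 7.07
tcp_pos: [0.3978, 0.0308, 0.0161]
orientation: [-0.001, 0.995, 0.104, -0.003]
wrist_force: [-0.4, -0.6, 0.3]
finger_gap: -0.0001
```

```bash
python3 st.py -229 110 22; python3 - <<'E'
import numpy as np
r,d=140,15
for t in [1.5,1.4,1.25,1.1,.95,.8,.65,.5,.35,.2,.1,.05,0]:
    print(t,np.round([-89-r*np.sin(t)-d*np.cos(t),97-r*np.cos(t)+d*np.sin(t)]))
E
```

```text
7.0667 [-237.10698728  130.45459548   16.10071662] [-0.47746109 -0.53723812  0.3270168 ]
(array([ 0.82,  2.04, -0.6 ]), array([-0.15,  0.39, -0.26]))
1.5 [-230.  102.]
1.4 [-230.   88.]
1.25 [-227.   67.]
1.1 [-221.   47.]
0.95 [-212.   28.]
0.8 [-200.   10.]
0.65 [-186.   -5.]
0.5 [-169.  -19.]
0.35 [-151.  -29.]
0.2 [-132.  -37.]
0.1 [-118.  -41.]
0.05 [-111.  -42.]
0 [-104.  -43.]
```

Call:
send_rows --series '[0.4,1,-0.4,0,0,0,0,0.4,2,-0.4,0,0,0,0,0.4,2.7,-0.4,0,0,0,0,0.4,3.4,-0.4,0,0,0,0,0.4,4.1,-0.4,0,0,0,0,0.5,5,-0.4,0,0,0,0,0.7,6,-0.4,0,0,0,0,1,7,-0.4,0,0,0,0,1.3,8,-0.4,0,0,0,0,1.7,9,-0.4,0,0,0,0]'

```text
clock: 7.9
tcp_pos: [0.4371, -0.0555, 0.0243]
orientation: [0.0, 0.995, 0.103, -0.0]
wrist_force: [-0.8, 0.5, 0.3]
finger_gap: -0.0001
```

```bash
python3 st.py -200 10 22;python3 st.py -169 -19 22;python3 st.py -132 -37 22
```

```text
7.9 [-216.9077788    37.75677866   24.26007315] [-0.64166022  0.67289349  0.33757359]
(array([1.71, 2.77, 0.23]), array([ 0. ,  0. , -0.3]))
7.9 [-216.9077788    37.75677866   24.26007315] [-0.64166022  0.67289349  0.33757359]
(array([4.82, 5.65, 0.23]), array([ 0. ,  0. , -0.3]))
7.9 [-216.9077788    37.75677866   24.26007315] [-0.64166022  0.67289349  0.33757359]
(array([8.53, 7.43, 0.23]), array([ 0. ,  0. , -0.3]))
```

Call:
send_rows --series '[0.5,0.9,0,0,0,0,0,1,1.8,0,0,0,0,0,1.7,2.8,0,0,0,0,0,2.4,3.6,0,0,0,0,0,3.2,4.4,0,0,0,0,0,4,5.1,0,0,0,0,0,4.8,5.7,0,0,0,0,0,5.7,6.2,0,0,0,0,0,6.6,6.7,0,0,0,0,0,7.4,7,0,0,0,0,0]'

```text
clock: 8.73
tcp_pos: [0.5247, -0.1083, 0.0242]
orientation: [0.0, 0.995, 0.103, 0.0]
wrist_force: [-0.2, 1.1, 1.3]
finger_gap: -0.0002
```

```bash
python3 st.py -102 -43 22
```

```text
8.7333 [-142.39039735  -32.1895008    24.19787565] [0.07943476 1.10930055 1.27029253]
(array([4.04, 1.06, 0.22]), array([ 0.02, -0.01, -0.29]))
```

Call:
send_rows --series '[0.6,0.2,0,0,0,0,0,1.2,0.5,0,0,0,0,0,1.8,0.7,0,0,0,0,0,2.4,0.8,0,0,0,0,0,2.9,0.9,0,0,0,0,0,3.3,1,0,0,0,0,0,3.6,1,0,0,0,0,0,3.8,1,0,0,0,0,0]'

```text
clock: 9.4
tcp_pos: [0.5631, -0.1097, 0.0243]
orientation: [0.0, 0.995, 0.103, 0.0]
wrist_force: [-0.5, 0.8, 0.6]
finger_gap: -0.0001
```

```bash
python3 st.py -102 -43 22
```

```text
9.4 [-105.10804865  -41.71648183   24.33451383] [-0.30975384  0.89335077  0.64359023]
(array([0.31, 0.13, 0.23]), array([ 0.02, -0.01, -0.28]))
```

Call:
send_rows --series '[0.1,0,0,0,0,0,0,0.2,0,0,0,0,0,0,0.3,0,0,0,0,0,0,0.4,0,0,0,0,0,0,0.5,0,0,0,0,0,0,0.6,0,0,0,0,0,0,0.6,0,0,0,0,0,0]'

```text
clock: 9.98
tcp_pos: [0.5661, -0.1089, 0.0242]
orientation: [0.0, 0.995, 0.103, -0.002]
wrist_force: [-7.5, -2.7, 5.5]
finger_gap: 0.0001
```

```bash
python3 st.py
```

```text
9.9833 [-102.003977    -41.56274609   24.23567881] [-7.95154734 -1.08822955  5.46561788]
```

Call:
send_rows --series '[0.1,0,0,0,0,0,0,-0.2,0,0,0,0,0,0,-0.5,0,0,0,0,0,0,-1.2,0,0,0,0,0,0,-3,0,0,0,0,0,0,-6,0,-1,0,0,0,0,-8,0,-4,0,0,0,0,-9,0,-7,0,0,0,0,-9.5,0,-10,0,0,0,0,-9.5,0,-10,0,0,0,0]'

```text
clock: 10.82
tcp_pos: [0.4775, -0.1295, 0.1299]
orientation: [0.002, 0.995, 0.103, 0.004]
wrist_force: [0.9, 0.0, -0.2]
finger_gap: 0.0002
```

```bash
python3 st.py; python3 - <<'E'
from workcell import *
import cv2,numpy as np
w=read_camera("wrist");s=read_camera("scene")[190:360,160:390]
cv2.imwrite("pics/f.png",np.vstack([cv2.resize(w[:240],(640,240)),cv2.resize(s,(474,350),interpolation=2)[:, :] if 0 else cv2.copyMakeBorder(cv2.resize(s,(474,350),interpolation=2),0,0,0,166,0)]))
E
```

```text
10.8167 [-192.9411016   -43.07561978  129.91612976] [ 0.88375395 -0.17068813 -0.22797282]
```

View pics/f.png

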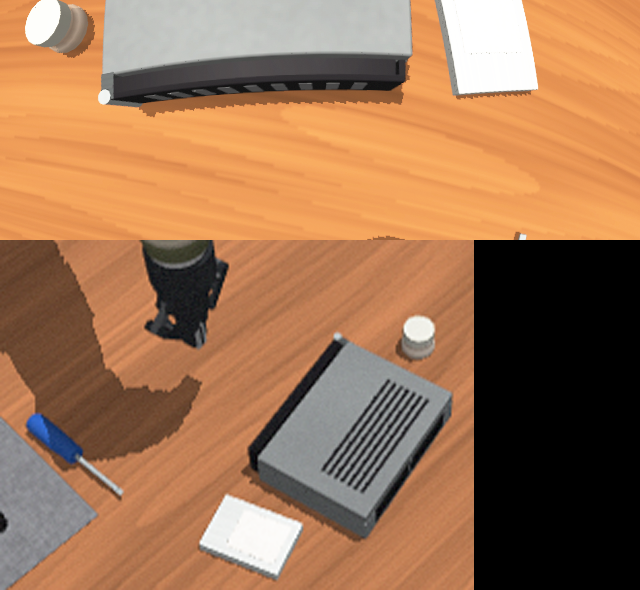

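The last picture shows the door flush along the enclosure's front: wrist view (105,97)-(405,75), parallel to the front edge, and the scene view agrees. The pot, bare drive and screwdriver are where they were.

```bash
python3 -c "
from workcell import *
print(hand_in())"
```

```text
the job is handed in; nothing more can be done
None
```

The job is done and handed in at about 11 s on the robot's clock. With shut fingertips I pushed the right sled and then the left sled to their stops, then swung the door shut from its outer side.

- **Sleds:** both stopped moving while the push force rose to about 12 N. The fingertip ended at own x of about -90, which matches sled fronts at -79. A wrist picture taken before closing the door showed both equally deep.
- **Door:** it stopped at shut with about 8 N on it. After the arm backed off, the wrist and scene views both showed it flush along the front, with the robot touching nothing.
- **Other things:** the jar, bare drive and screwdriver looked unmoved in the last picture. I did not check the items farther out (bit case, mouse, cutters, mug), but the arm did not go near them.

No check failed. The first estimates of the enclosure's heading from the two fixed cameras differed by about 0.03 rad, and I settled on a value from the wrist camera. The contact positions agreed with that to within about half a millimetre.

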